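# Raise the sash of a bench extraction hood to its mark and start the fan

### The arm

A 7-joint arm with a two-finger parallel gripper is mounted at the origin on a cart in front of the work surface, level with it; the furniture and walls round the work are solid. World frame = base frame: x ahead of the robot, y to its left, z up, the work surface at z = 0. Lengths are in mm, angles in rad, forces in N, time in s.
With the tool pointing down it reaches from about 400 to 875 mm from the base axis. Payload 4.4 kg.
Tool frame: the origin (TCP) lies on the centre line of the jaws, within the pads' length; the fingertips stand 25 mm ahead of it and the grasp point (between the pads) lies 6 mm ahead of it; z points along the fingers, x is the direction in which the jaws open and shut, and the axes are right-handed (so a half turn about z gives the same grasp; the last joint's range is limited). The gripper opens to 85 mm and grips with 20 to 120 N. Pads are 22 mm wide; open, the fingers measure 114 mm over their backs; the gripper's body (76 mm by 85 mm) begins 54 mm behind the grasp point. The pads swing forward as they close: fully open they stand 13 mm farther back than shut.
Start: joints at [-1.397, 0.628, 0.038, 1.517, -0.027, 0.996, -0.02], TCP at [154.356, 631.42, 256.313] pointing down, gripper open.
Joint ranges: [-3.06, 3.06], [-0.37, 2.12], [-1.25, 1.32], [0.18, 2.47], [-1.1, 4.24], [0.23, 1.98], [-2.94, 2.94]. Speed limits (rad/s): [2.57, 2.57, 3.14, 3.14, 3.14, 3.14, 3.14].

### API

Orientations are given as [roll, pitch, yaw] about the fixed x, y, z axes, in that order (R = Rz(yaw) Ry(pitch) Rx(roll)).
In Python, from cell import ctrl, cams gives the robot as it stands. The module is installed in compiled form; this text tells all that it offers.
- The arm moves only by the tool step_arm, never from a script. Its arguments are lists of equal length, an entry for each row: "linear": the shift along the tool's x, y, z in mm, a list of three; "yaw": the turn about the tool's z in rad; "gripper": the opening, from -1 (shut) to 1 (fully open). A call has 1 to 8 rows; each row is the pose to reach, as a shift and turn from the pose commanded when the call began, along the tool's axes at that moment; what a row does not reach only later rows make up. A row lasts 1/12 s, in which the tool goes at most 41.7 mm and 7.16 degrees, less where a joint would pass 70% of its speed; a pose out of reach is approached as far as the arm can. A call with a gripper value outside its range is refused whole. The fingers move at their own pace and stop on an object; the grip force is fixed at half the most. Time passes only in rows, so rows that repeat a pose let the fingers close. It gives the time, the measured TCP pose, the force and the opening at its end, in the units of the state.
- ctrl.read_state(): the state, without advancing time (a new reading comes with each control period).
- cams.get_image(name): name is "scene" or "top" or "wrist"; returns a dict with "frame" (400x640x3 uint8, red, green, blue), "depth" (400x640 float32, mm along the optical axis (not along the pixel's ray), 0 where there is no reading), "intrinsics" (3x3 intrinsics, pixels), "cam_to_world" (4x4, takes a point from camera to world coordinates). Camera axes: x right, y down, z forward; pixel columns grow to the right and rows downward; lengths in mm; the calibration is good to about 2 mm. The wrist camera is an equidistant fisheye: a pixel r from the principal point sees the ray r / f radians off the axis. A picture is of the moment at which its call begins.
- ctrl.finish_job(): hands the job in, once; it reports no verdict.
Trained networks look in the newest picture that a camera, given by its name, has taken for a name from the list of things; names that differ only in an ending like _2 or _b are one class to them, and where a whole thing is asked for, a point or a joint stands for the part that bears it (a point fixed in the world has none). Each returns a list of dicts, best first, with "conf" (0 to 1); they miss things now and then, are a little off and sometimes report something else, mostly with a low value. They report only what shows in the picture. A call takes as long as a camera call.
- cams.regions_of(camera, name): "pixels" (400x640 bool, what is visible of it) and "pixel" ([column, row] in pixels, amid what is visible of it).
The state is a dict: "clock": time; "qpos": joint angles; "qd": joint speeds; "tau": joint torques, N m; "eef_pos": TCP position; "tool_rot": TCP orientation; "force": force on the tool from outside, world axes, zero at the start; "torque": the same for the moment, N m; "width": finger opening in mm.
Only numpy, scipy, OpenCV 4.12 (cv2) and the standard library are available. Lean on these libraries where they do the work, as an engineer would, in place of code of your own. Each camera call takes 0.05 s, during which the arm holds its last target.

### The job

Get the small extraction hood ready for grinding: with your fingers, push its sliding window up from beneath the flared lip (do not pinch the lip) until the red pointer stands level with the green mark on the right-hand pillar. Leave the window there, then press the yellow fan button on the grey console right down with a fingertip and let it go. Do not pick up or shift the grey dental model, the white jar or the red-lidded tin standing by the hood.

Things in the scene. Friction and masses are not known exactly. Their poses are not given: they have to be found in the camera images.
- hood: White fixed bench hood, 320 wide (y), 200 deep (x), 436 high. Origin on the table, middle of its front face; x points into the hood (away from the robot), y to its left. Plinth 120 high, front at x = 0. Guide pillars 30 wide at y = +-145 and the roof edge stand out to x = -12. At its right a grey console 70 high (x -30 to 100, y -190 to -290) carries the fan button.
- sash (a joint): Sliding window of clear plastic, 258 wide x 164 high, in the plane x = 0 of the hood between the pillars. Value in m: 0 closed (lower edge 125 above the table), grows straight up to 0.14. It is counterweighted: it stays where it is left and takes 3 to 5 N of force to move up or down (friction), plus light damping (10 N per m/s).
- lip_under (a point): Centre of the flat lower face of the lip, 180 wide (y), along the window's lower rail. The lip leans from the rail towards the robot and up at 45 degrees, 52 long, 8 thick; its lower face looks forward and down. This point is 26 from the free edge, 23 in front of the window plane and 19 above the window's lower edge. Below it, in front of the plinth, all is free down to the table.
- pointer (a point): Tip of the small red pointer (30 x 4) on the window's right edge, in front of the right pillar. Moves with the window; its height is compared with the mark.
- mark: Green clip 34 wide x 20 high fixed on the front of the right pillar, at a different height each time. Origin at the middle of its height; axes as the hood. The pointer is level with the mark when its tip lies within the clip's height, 10 above or below the origin.
- fan_button (a joint): Travel of the yellow push button in m: 0 up, 0.006 fully down; springs back; 5 N presses it right down.
- fan_button_top (a point): Centre of the top of the yellow button, 32 in diameter, in a black housing on the grey console; pressed straight down.
- cast_model_mid (a point): Grey dental arch on a plaster base, 58 x 68 x 28, loose on the table in front of the hood's left side; the point is 12 above its underside.
- white_jar_mid (a point): White screw jar, 52 diameter x 55 high, loose on the table to the left of the hood; the point is half-way up.
- wax_tin_mid (a point): Round tin with red lid, 58 diameter x 26 high, loose on the table in front of the console; the point is half-way up.

How it is judged:
By the outcome, as a careful person would: the job done as asked, in the order asked, and still so for the second after the job is handed in, with the robot touching nothing.
It also fails if it takes over 45 s, if anything falls off the work surface, if the arm or the gripper's body presses on something with over 40 N, if the wrist force passes 120 N, or if a joint passes its speed limit or range.

## Working session

There is one attempt and no reset: what is moved stays moved. The work goes in short steps, Python scripts to look and compute and a tool call to move; the robot and the scene stay as the last step left them, time stands still between calls to the robot, and variables do not carry over. Pictures are saved under pics/ and viewed, and the job is handed in when it is done.

Besides the shell and the picture viewer there is one more tool, called in YAML: its name, and indented under it one key for each argument. step_arm: Moves the arm, as the interface text tells. Its arguments: {"type":"object","properties":{"linear":{"type":"array"},"yaw":{"type":"array"},"gripper":{"type":"array"}},"required":["linear","yaw","gripper"]}

```bash
mkdir -p pics; cat > h.py <<'E'
import numpy as np, cv2
from cell import ctrl, cams
def shot(name,fn):
    im=cams.get_image(name)
    cv2.imwrite('pics/'+fn,cv2.cvtColor(im['frame'],cv2.COLOR_RGB2BGR))
    np.savez('last_'+name,**{k:im[k] for k in ('frame','depth','intrinsics','cam_to_world')})
    return im
def w(im,u,v,d=None):
    K=im['intrinsics'];T=im['cam_to_world']
    if d is None: d=im['depth'][int(v),int(u)]
    p=np.array([(u-K[0,2])/K[0,0]*d,(v-K[1,2])/K[1,1]*d,d,1])
    return (T@p)[:3]
E
python3 - <<'E'
from h import *
np.set_printoptions(precision=3,suppress=True)
s=ctrl.read_state();print(s)
for c in('scene','top'):
    im=shot(c,c+'1.png');print(im['cam_to_world'],im['intrinsics'])
    for n in ['hood','sash','lip_under','pointer','mark','fan_button','cast_model_mid','white_jar_mid','wax_tin_mid']:
        for r in cams.regions_of(c,n)[:2]:
            P=np.array([w(im,u,v) for v,u in zip(*np.nonzero(r['pixels']&(im['depth']>0)))])
            print(c,n,round(r['conf'],2),r['pixel'],len(P),np.median(P,0) if len(P) else '', (P.min(0),P.max(0)) if len(P) else '')
E
```

```text
{'clock': 0.0, 'qpos': array([-1.397,  0.629,  0.038,  1.518, -0.027,  0.996, -0.02 ]), 'qd': array([-0.001, -0.002,  0.001,  0.001,  0.001,  0.   ,  0.002]), 'tau': array([  0.   , -56.342,   1.226, -19.343,   0.011,   0.011,   0.   ]), 'eef_pos': array([154.207, 630.839, 255.38 ]), 'tool_rot': array([3.142, 0.002, 1.331]), 'force': array([ 0.77 ,  0.398, -0.41 ]), 'torque': array([-0.016,  0.041, -0.008]), 'width': 85.45969591741222}
[[   0.596   -0.366    0.715 -171.953]
 [  -0.803   -0.291    0.52  -463.351]
 [   0.017   -0.884   -0.467  655.784]
 [   0.       0.       0.       1.   ]] [[449.341   0.    313.405]
 [  0.    449.341 199.699]
 [  0.      0.      1.   ]]
scene hood 0.75 [362.9, 181.1] 36074 [547.996 -54.258 255.961] (array([ 473.813, -258.404, -715.186]), array([3053.61 , 1335.956,  463.294]))
scene hood 0.4 [374.3, 187.1] 229 [ 508.163 -111.322  275.56 ] (array([ 503.667, -121.539,  261.83 ]), array([535.544, -84.398, 286.472]))
scene sash 0.7 [321.0, 184.0] 6275 [535.833  26.647 229.661] (array([ 489.819, -100.896,  116.903]), array([580.117, 173.43 , 307.936]))
sce
[... 1813 characters left out ...]
7 [263.4, 247.7] 386 [457.77  202.623  16.745] (array([433.685, 169.692,  -2.109]), array([487.647, 237.257,  31.146]))
top cast_model_mid 0.2 [387.8, 200.1] 74 [507.774 -98.713 281.483] (array([ 504.638, -114.754,  269.049]), array([512.168, -83.486, 287.923]))
top white_jar_mid 0.89 [249.8, 207.8] 338 [566.524 268.159  50.298] (array([545.208, 246.331,  -2.353]), array([630.069, 297.765,  60.279]))
top white_jar_mid 0.67 [415.2, 233.2] 86 [ 529.516 -201.838   92.79 ] (array([ 516.938, -214.642,   89.101]), array([ 545.389, -188.396,   96.459]))
top wax_tin_mid 0.76 [389.8, 282.5] 441 [ 414.458 -152.636   25.281] (array([ 386.36 , -182.413,   -3.012]), array([ 459.149, -124.424,   31.164]))
```

View pics/scene1.png

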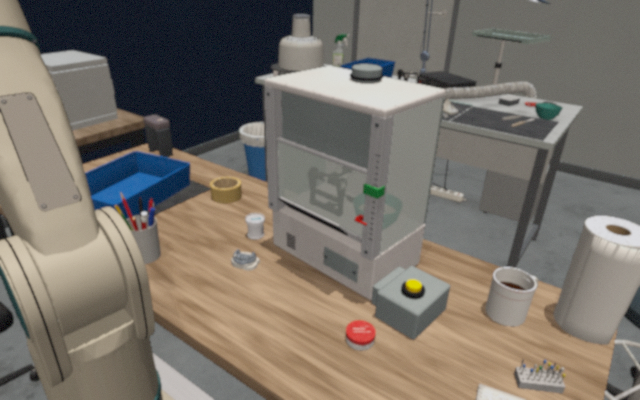

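View pics/top1.png

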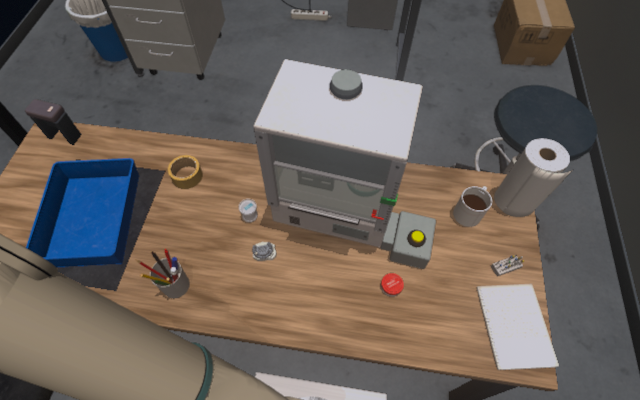

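```bash
python3 - <<'E'
from h import *
np.set_printoptions(precision=1,suppress=True)
for c in('scene','top'):
    im=np.load(f'last_{c}.npz');im={k:im[k] for k in im}
    hsv=cv2.cvtColor(im['frame'],cv2.COLOR_RGB2HSV)
    H,S,V=cv2.split(hsv)
    for nm,m in dict(green=(H>40)&(H<85)&(S>90),red=((H<8)|(H>172))&(S>120),yel=(H>20)&(H<35)&(S>120)).items():
        n,l,st,ce=cv2.connectedComponentsWithStats(m.astype(np.uint8))
        for i in range(1,n):
            if st[i,4]<12: continue
            v,u=np.nonzero((l==i)&(im['depth']>0))
            P=np.array([w(im,a,b) for a,b in zip(u,v)])
            print(c,nm,st[i],np.median(P,0),P.min(0),P.max(0))
    r=cv2.resize(im['frame'][100:300,200:466],None,fx=3,fy=3,interpolation=cv2.INTER_CUBIC)[:,:,::-1]
    cv2.imwrite(f'pics/{c}1z.png',r)
E
```

```text
scene green [336  35   9   6  32] [2278.8 1141.4  248.6] [2251.1 1113.   229.4] [2300.  1167.8  263.8]
scene green [537 103  23  16 247] [1983.6 -147.8   99.8] [1958.  -191.5   63.5] [2090.3  -96.   117.5]
scene green [364 184  21  14 195] [ 507.7 -109.1  275.6] [ 503.7 -121.   265.1] [525.3 -86.6 284.5]
scene red [530 103   5   3  14] [2206.6  -46.    63.6] [2174.7  -55.9   57. ] [2219.2  -32.1   67. ]
scene red [123 199  15  31  90] [326.1 448.8 113.9] [300.4 387.7  27. ] [400.1 590.1 146.3]
scene red [149 199   4   8  22] [366.7 415.7 134.8] [362.8 411.7 126.9] [371.3 419.3 143.3]
scene red [355 215  12  10  60] [507.8 -82.1 204.2] [ 499.8 -100.9  198.5] [520.9 -73.5 207.8]
scene red [142 223   4   6  22] [320.9 386.7 102.9] [318.7 381.8  95.3] [325.2 391.7 111.6]
scene red [346 320  30  25 559] [ 409.5 -158.6   23.6] [ 384.3 -184.5   -2.4] [ 456.4 -116.9   26.5]
scene yel [116 207   5   7  20] [299.9 445.7 134.5] [287.  414.7 124.5] [303.3 451.2 144.9]
scene yel [405 280  18  14 192] [ 523.7 -207.1   89.2] [ 510.8 -221.3   77.4] [ 543.5 -186.4   93.3]
top green [381 194  17  12  88] [ 507.7 -102.7  281.5] [ 504.6 -118.3  267.3] [523.6 -83.1 288.7]
top green [155 281  13   4  20] [295.9 415.7 107.8] [288.9 414.2  69.6] [307.4 418.5 138.1]
top red [371 210  13  10  53] [509.8 -78.4 205.9] [502.2 -99.2 168.7] [525.6 -71.3 213. ]
top red [164 249   8  19  60] [361.6 416.6 113.3] [350.5 412.1  -2.9] [428.5 488.3 147.1]
top red [140 262  27  18  81] [327.3 451.6  93.4] [323.1 429.5  -3.8] [371.4 531.4 150.8]
top red [381 273  23  22 390] [ 414.2 -153.7   25.6] [ 386.4 -182.4   -2.6] [ 445.1 -125.3   31.2]
top red [172 275   6   6  19] [320.  392.8  94.3] [319.1 384.6  71. ] [322.6 400.5 111.7]
top yel [411 231  13  11 121] [ 529.5 -201.8   92. ] [ 516.1 -219.7   79.2] [ 549.2 -187.4   97.4]
top yel [143 275  27   9  54] [305.2 433.  104.4] [290.1 413.7  45.1] [320.7 448.2 146.6]
```

View pics/scene1z.png

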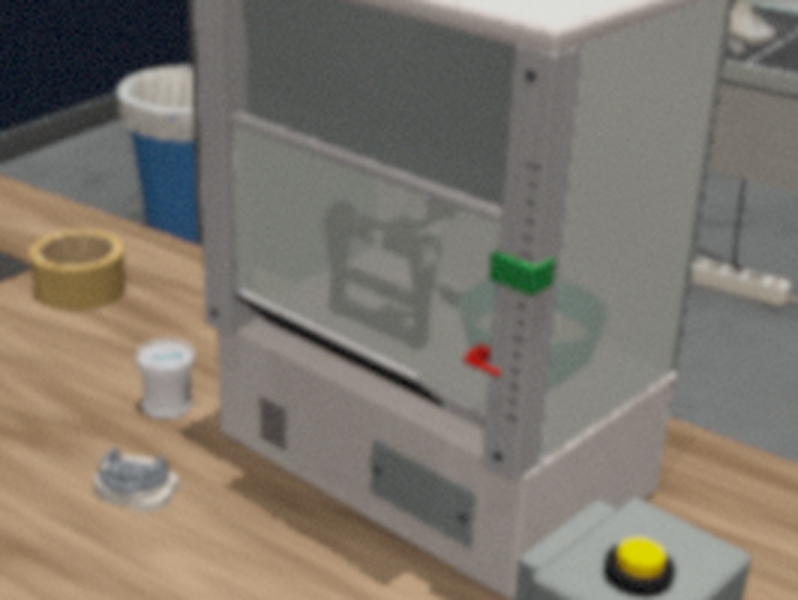

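View pics/top1z.png

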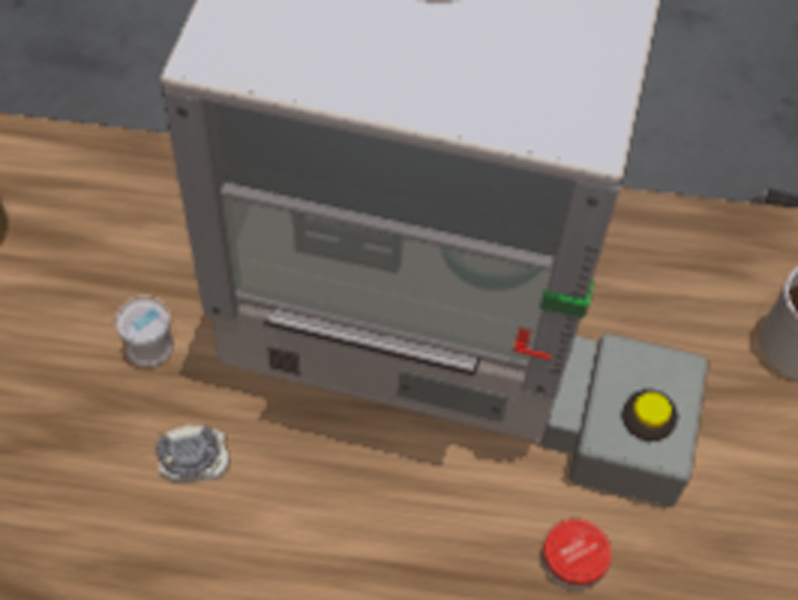

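The scene view shows the hood with its sash almost closed. The red pointer is at (361,219), the green mark at (374,190), the button at (413,287) and the tin at (361,333). The lip runs along the rail. Next I'll fit the hood frame.

```bash
python3 - <<'E'
from h import *
np.set_printoptions(precision=2,suppress=True)
for c in('scene','top'):
    im=np.load(f'last_{c}.npz');im={k:im[k] for k in im}
    K=im['intrinsics'];T=im['cam_to_world'];d=im['depth']
    v,u=np.mgrid[:400,:640]
    p=np.stack([(u-K[0,2])/K[0,0]*d,(v-K[1,2])/K[1,1]*d,d],-1)@T[:3,:3].T+T[:3,3]
    np.save(f'P_{c}.npy',p)
    # plinth poly in pixels
    ok=(d>0)
    X,Y,Z=p[...,0],p[...,1],p[...,2]
    m=ok&(Z>25)&(Z<105)&(X>460)&(X<600)&(Y>-80)&(Y<150)
    P=p[m]
    # robust line fit in xy
    L=cv2.fitLine(P[:,:2].astype(np.float32),cv2.DIST_HUBER,0,.01,.01).ravel()
    print(c,'plinth',len(P),L,'yaw of y axis',np.degrees(np.arctan2(-L[0],L[1])) , 'x at y=0',L[2]-L[0]/L[1]*L[3])
    # roof
    m=ok&(Z>425)&(Z<450)&(X>440)&(X<800)&(abs(Y)<300)
    R=cv2.minAreaRect(P2:=p[m][:,:2].astype(np.float32)); print('roof',len(P2),np.median(p[m][:,2]),R,cv2.boxPoints(R).tolist())
    m=ok&(Z>62)&(Z<76)&(X>440)&(X<700)&(Y<-120)&(Y>-330)
    R=cv2.minAreaRect(p[m][:,:2].astype(np.float32)); print('console',m.sum(),np.median(p[m][:,2]),R,cv2.boxPoints(R).tolist())
    m=ok&(X>300)&(X<450)&(abs(Y)<100)&(abs(Z)<15);print('table z',np.median(p[m][:,2]))
E
```

```text
scene plinth 2142 [  0.13   0.99 539.07  27.83] yaw of y axis -7.4045224 x at y=0 535.4497
roof 4504 434.33021558561256 ((632.639892578125, 27.800811767578125), (318.8004455566406, 213.24087524414062), 82.94747161865234) [[507.255126953125, -117.3026123046875], [718.882568359375, -143.48416137695312], [758.024658203125, 172.90423583984375], [546.397216796875, 199.08578491210938]]
console 1890 68.2844760611867 ((590.8448486328125, -223.71328735351562), (197.976806640625, 228.38665771484375), 83.65890502929688) [[466.41717529296875, -309.4837341308594], [693.4065551757812, -334.7084045410156], [715.2725219726562, -137.94284057617188], [488.28314208984375, -112.71817016601562]]
table z -1.3265602350797394
top plinth 1128 [  0.13   0.99 540.41  35.58] yaw of y axis -7.2229505 x at y=0 535.90405
roof 10934 436.19302067089933 ((634.6690673828125, 31.040496826171875), (318.66680908203125, 216.94381713867188), 83.0764389038086) [[507.78131103515625, -114.0552749633789], [723.1431274414062, -140.206787109375], [761.5568237304688, 176.13626098632812], [546.1950073242188, 202.28778076171875]]
console 1382 70.21570657842346 ((590.79931640625, -223.52633666992188), (134.9348907470703, 251.236083984375), 61.497982025146484) [[448.21136474609375, -222.87310791015625], [668.9977416992188, -342.7603759765625], [733.3872680664062, -224.1795654296875], [512.6008911132812, -104.29229736328125]]
table z 0.16346621719344512
```

```bash
cat >> h.py <<'E'
O=np.array([540.,41.]);A=-0.124
hx=np.array([np.cos(A),np.sin(A)]);hy=np.array([-np.sin(A),np.cos(A)])
def h2w(x,y,z): return np.r_[O+x*hx+y*hy,z]
def w2h(p): d=np.asarray(p)[:2]-O; return np.r_[d@hx,d@hy,p[2]]
from scipy.spatial.transform import Rotation as Ro
def loc(target,yaw=None):
    s=ctrl.read_state();R=Ro.from_euler('xyz',s['tool_rot']).as_matrix()
    print('local',np.round(R.T@(np.asarray(target)-s['eef_pos']),1),'turn',None if yaw is None else round(s['tool_rot'][2]-yaw,3),
      'hood frame now',np.round(w2h(s['eef_pos']),1),'rot',np.round(s['tool_rot'],3),'q',np.round(s['qpos'],2),'F',np.round(s['force'],1),'t',round(s['clock'],2),s['width'])
E
python3 - <<'E'
from h import *
loc([400,330,256],A); print(h2w(-135,0,256),h2w(-135,-20,180))
E
```

```text
local [-2.345e+02  3.102e+02  3.000e-01] turn 1.455 hood frame now [-455.7  538.2  256.3] rot [-3.142 -0.     1.331] q [-1.4   0.63  0.04  1.52 -0.03  1.   -0.02] F [ 0.1 -0.5  0.2] t 1.0 85.53442879055032
[406.03655081  57.69713393 256.        ] [403.56290134  37.85069701 180.        ]
```

step_arm:
  linear:
    - [-230,310,0]
    - [-230,310,0]
    - [-230,310,0]
    - [-230,310,0]
    - [-230,310,0]
    - [-230,310,0]
    - [-230,310,0]
    - [-230,310,0]
  yaw: [0.12,0.24,0.36,0.48,0.6,0.72,0.84,0.95]
  gripper: [1,1,1,1,1,1,1,1]

```text
clock: 1.67
eef_pos: [368.2, 373.3, 256.7]
tool_rot: [-3.141, -0.001, 0.375]
force: [1.1, 0.4, 0.8]
width: 85.1
```

```bash
python3 - <<'E'
from h import *
loc(h2w(-140,0,240),A)
E
```

```text
local [-84.9 305.2  16.4] turn 0.499 hood frame now [-211.6  308.5  256.7] rot [-3.141e+00 -1.000e-03  3.750e-01] q [-1.06  0.46  0.31  1.87 -0.19  0.83 -0.28] F [1.1 0.4 0.8] t 1.67 85.13168492251103
```

step_arm:
  linear:
    - [-85,305,16]
    - [-85,305,16]
    - [-85,305,16]
    - [-85,305,16]
    - [-85,305,16]
    - [-85,305,16]
    - [-85,305,16]
    - [-85,305,16]
  yaw: [0.1,0.2,0.3,0.4,0.5,0.5,0.5,0.5]
  gripper: [1,1,1,1,1,1,1,1]

```text
clock: 2.33
eef_pos: [401.7, 56.2, 240.6]
tool_rot: [3.141, -0.001, -0.123]
force: [0.9, -0.5, -0.4]
width: 85.6
```

```bash
python3 - <<'E'
from h import *
loc(h2w(-140,0,240),A)
for c in ('scene','top','wrist'): shot(c,c+'2.png')
im=cv2.imread('pics/scene2.png'); cv2.imwrite('pics/scene2z.png',cv2.resize(im[100:300,170:430],None,fx=3,fy=3,interpolation=cv2.INTER_CUBIC))
E
```

```text
local [-0.8 -2.   0.6] turn 0.001 hood frame now [-139.2   -2.   240.6] rot [ 3.141e+00 -1.000e-03 -1.230e-01] q [-0.58  0.34  0.48  2.18 -0.25  0.67 -0.04] F [ 0.9 -0.5 -0.4] t 2.33 85.64832421947736
```

View pics/scene2.png

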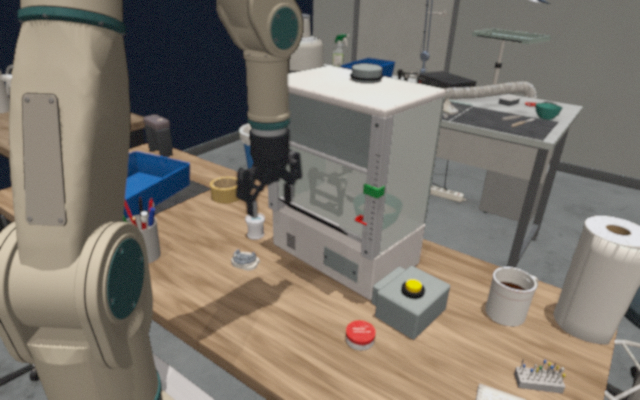

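View pics/scene2z.png

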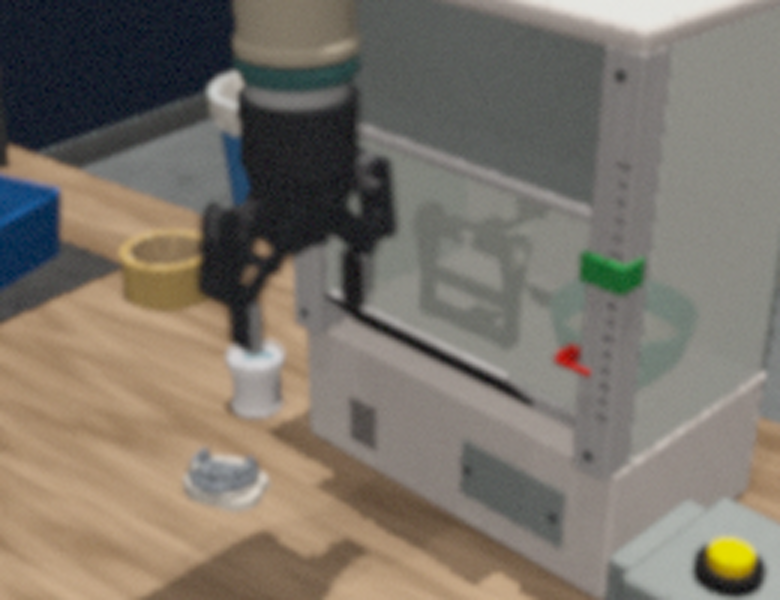

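View pics/wrist2.png

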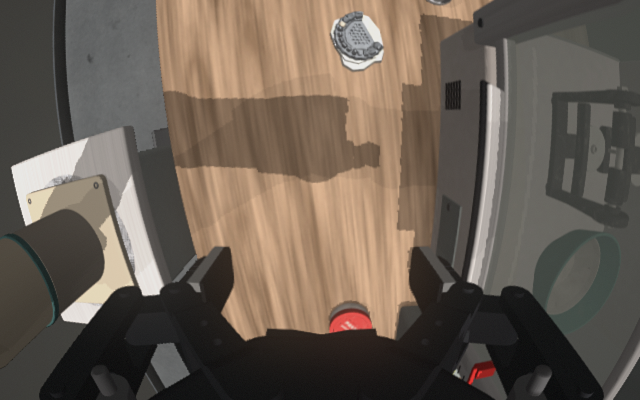

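The scene view shows the gripper open at the left, about (268,190), in front of the hood. It points down and interface moves only shift and yaw it. The plan is to bear on the lip's lower outer corner with the back of the hood-side finger and carry the window up. First I'll check the lip profile.

```bash
python3 - <<'E'
from h import *
np.set_printoptions(precision=1,suppress=True)
for c in('scene','top'):
    p=np.load(f'P_{c}.npy').reshape(-1,3)
    H=np.c_[(p[:,:2]-O)@hx,(p[:,:2]-O)@hy,p[:,2]]
    H=H[(abs(H[:,1])<86)&(H[:,0]>-70)&(H[:,0]<30)&(H[:,2]>90)&(H[:,2]<330)]
    for z in range(95,330,8):
        m=abs(H[:,2]-z)<4
        if m.sum()>5: print(c,z,m.sum(),np.percentile(H[m,0],[2,25,50,75]))
E
```

```text
scene 95 169 [-1.1  0.5  1.3  2.4]
scene 103 164 [-1.1  0.6  1.5  2.2]
scene 111 176 [-1.   0.6  1.6  2.2]
scene 119 489 [ 0.8  5.4 11.8 18.6]
scene 143 35 [-6.9 -5.5 -4.5 -4. ]
scene 151 33 [-14.7 -13.  -11.4 -10.3]
scene 159 132 [-23.  -16.1  -2.1  -1.1]
scene 167 217 [-30.8  -3.3  -2.1  -1.1]
scene 175 242 [-39.   -3.7  -1.9  -0.7]
scene 183 392 [-40.4 -36.4 -32.9  -1.7]
scene 191 185 [-3.8 -2.2 -1.5 -0.6]
scene 199 190 [-3.3 -2.2 -1.5 -0.8]
scene 207 188 [-3.9 -2.4 -1.4 -0.6]
scene 215 193 [-4.2 -2.2 -1.3 -0.5]
scene 223 196 [-3.8 -2.2 -1.5 -0.7]
scene 231 199 [-4.4 -2.3 -1.5 -0.8]
scene 239 194 [-3.9 -2.  -1.3 -0.6]
scene 247 202 [-3.7 -2.3 -1.5 -0.7]
scene 255 207 [-3.7 -2.4 -1.5 -0.8]
scene 263 202 [-3.5 -2.1 -1.5 -0.6]
scene 271 204 [-3.6 -2.2 -1.6 -0.8]
scene 279 213 [-4.1 -2.4 -1.6 -0.7]
scene 287 210 [-3.5 -2.1 -1.4 -0.7]
scene 295 191 [-3.7 -2.4 -1.6 -0.7]
scene 303 463 [-5.2 -3.2  0.3 13.2]
scene 311 224 [10.4 12.8 13.6 14.4]
scene 319 220 [11.4 12.7 13.5 14.5]
scene 327 202 [11.1 12.8 13.5 14.3]
top 95 92 [-0.1  1.3  1.7  2.2]
top 103 70 [-1.   0.8  1.4  2.2]
top 111 7 [-1.4 -1.1 -0.4  0.6]
top 151 13 [-3.2 -1.7 -1.2 -0.6]
top 159 187 [-10.   -5.9  -3.2  -1.5]
top 167 188 [-18.9 -14.2  -2.8  -1.4]
top 175 208 [-26.8 -22.2  -2.5  -1.3]
top 183 382 [-40.3 -36.8 -33.4  -2.9]
top 191 121 [-36.4  -2.5  -1.7  -0.9]
top 199 110 [-3.6 -2.5 -1.7 -0.9]
top 207 117 [-3.7 -2.4 -1.8 -1.1]
top 215 120 [-3.4 -2.5 -1.7 -1.1]
top 223 115 [-3.3 -2.2 -1.6 -0.9]
top 231 123 [-3.9 -2.4 -1.7 -1.1]
top 239 125 [-3.7 -2.5 -1.9 -1.2]
top 247 131 [-3.9 -2.6 -1.7 -1.2]
top 255 135 [-3.7 -2.2 -1.7 -1.1]
top 263 134 [-3.7 -2.4 -1.7 -1.1]
top 271 134 [-3.5 -2.4 -1.8 -1.1]
top 279 137 [-3.6 -2.4 -1.7 -1.2]
top 287 137 [-3.6 -2.4 -1.8 -1.2]
top 295 181 [-3.9 -2.3 -1.5 12.5]
top 303 330 [-5.1 -3.1  3.6 12.8]
top 311 351 [-4.9 -0.3  4.1 13. ]
top 319 153 [10.8 12.5 13.1 13.7]
top 327 136 [11.1 12.4 13.1 13.8]
```

step_arm:
  linear:
    - [0,0,30]
    - [0,0,60]
    - [10,0,60]
    - [20,0,60]
    - [30,0,60]
    - [30,0,60]
  yaw: [0,0,0,0,0,0]
  gripper: [1,1,1,1,1,1]

```text
clock: 2.98
eef_pos: [436.0, 56.9, 181.9]
tool_rot: [-3.141, -0.006, -0.119]
force: [-0.3, 0.1, 1.0]
width: 85.5
```

```bash
python3 - <<'E'
from h import *
loc(h2w(-98,0,180),A)
for c in ('scene','top'):
    im=shot(c,c+'3.png'); f=im['frame'][:,:,::-1]
    z=f[110:250,230:410] if c=='scene' else f[130:270,260:440]
    cv2.imwrite(f'pics/{c}3z.png',cv2.resize(z,None,fx=4,fy=4,interpolation=cv2.INTER_CUBIC))
E
```

```text
local [7.1 2.9 1.9] turn 0.005 hood frame now [-105.1    2.9  181.9] rot [-3.141 -0.006 -0.119] q [-0.48  0.49  0.4   2.17 -0.36  0.54  0.07] F [-0.3  0.1  1. ] t 2.98 85.45600057735732
```

View pics/scene3z.png

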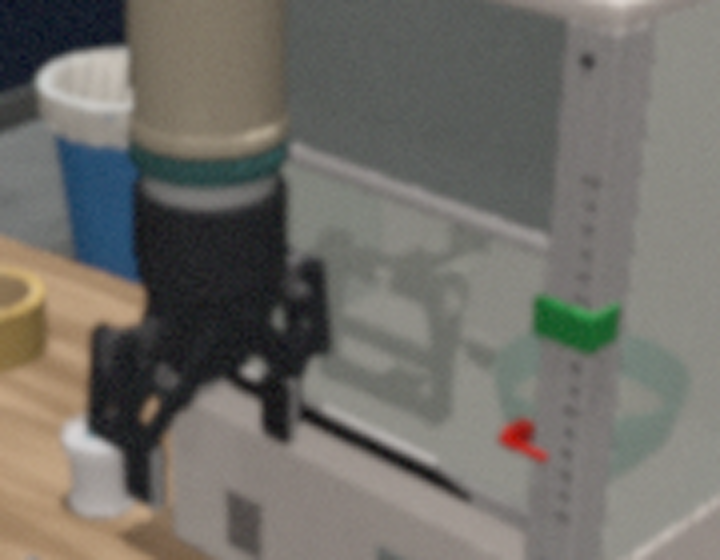

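View pics/top3z.png

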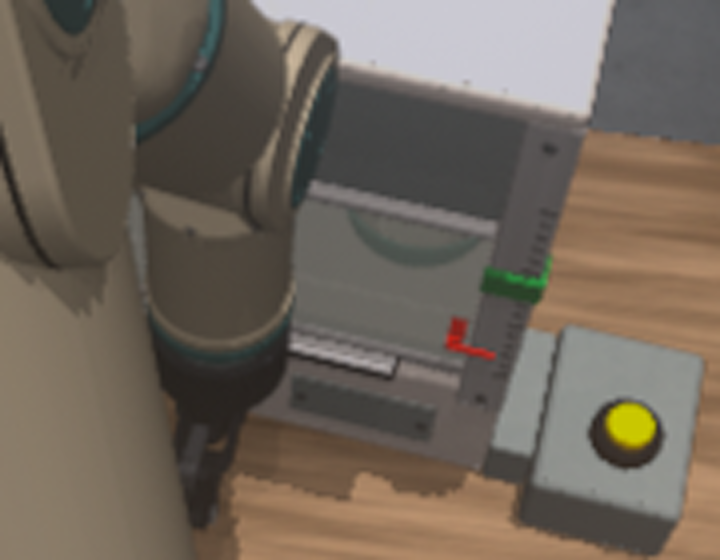

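step_arm:
  linear:
    - [4,3,2]
    - [7,3,2]
    - [9,3,2]
    - [9,3,2]
  yaw: [0,0,0,0]
  gripper: [1,1,1,1]

```text
clock: 3.42
eef_pos: [440.6, 52.5, 178.5]
tool_rot: [-3.141, -0.001, -0.119]
force: [0.2, -0.6, 0.3]
width: 85.4
```

step_arm:
  linear:
    - [3,0,0]
    - [3,0,0]
  yaw: [0,0]
  gripper: [1,1]

```text
clock: 3.58
eef_pos: [443.4, 52.2, 178.3]
tool_rot: [-3.142, -0.0, -0.119]
force: [-0.3, -0.4, -0.3]
width: 85.2
```

step_arm:
  linear:
    - [3,0,0]
    - [3,0,0]
  yaw: [0,0]
  gripper: [1,1]

```text
clock: 3.75
eef_pos: [443.8, 52.1, 177.9]
tool_rot: [-3.142, 0.005, -0.119]
force: [-4.8, 1.3, 3.7]
width: 85.5
```

```bash
python3 - <<'E'
from h import *
loc(h2w(-90,0,180),A)
E
```

```text
local [ 6.8 -0.8 -2.1] turn 0.005 hood frame now [-96.8  -0.9 177.9] rot [-3.142  0.005 -0.119] q [-0.45  0.5   0.39  2.15 -0.36  0.56  0.08] F [-4.8  1.3  3.7] t 3.75 85.47983523590287
```

```bash
python3 - <<'E'
from h import *
im=shot('scene','scene4.png'); f=im['frame'][:,:,::-1]
cv2.imwrite('pics/scene4z.png',cv2.resize(f[150:250,245:355],None,fx=7,fy=6,interpolation=cv2.INTER_CUBIC))
im=shot('wrist','wrist4.png')
E
```

```text
(no output)
```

View pics/scene4z.png

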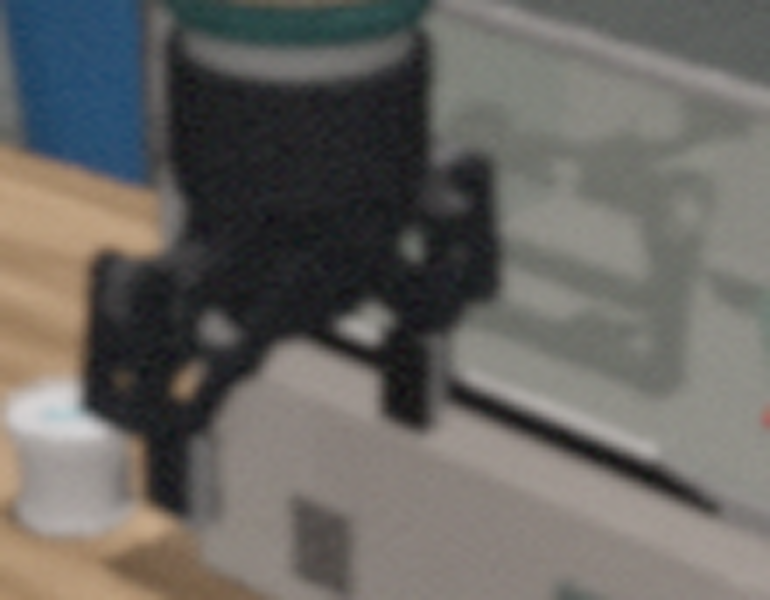

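View pics/wrist4.png

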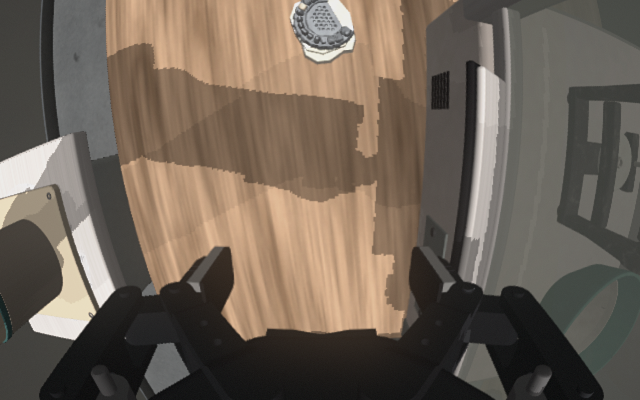

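```bash
python3 - <<'E'
from h import *
np.set_printoptions(precision=1,suppress=True)
s=ctrl.read_state()
im=np.load('last_scene.npz');im={k:im[k] for k in im}
K=im['intrinsics'];T=im['cam_to_world'];d=im['depth']
v,u=np.mgrid[:400,:640]
p=np.stack([(u-K[0,2])/K[0,0]*d,(v-K[1,2])/K[1,1]*d,d],-1)@T[:3,:3].T+T[:3,3]
p=p.reshape(-1,3);p=p[d.ravel()>0]
R=Ro.from_euler('xyz',s['tool_rot']).as_matrix()
t=(p-s['eef_pos'])@R
m=(abs(t[:,1])<45)&(abs(t[:,0])<90)&(t[:,2]>-90)&(t[:,2]<40)
t=t[m]
for z in range(-88,40,4):
    q=t[abs(t[:,2]-z)<2]; 
    # gripper only: x<60
    r=q[(q[:,0]<70)&(abs(q[:,1])<14)]
    if len(r): print(z,len(r),np.sort(np.round(r[:,0]))[[0,-1]], 'hist',np.histogram(r[:,0],bins=np.arange(-75,80,10))[0])
E
```

```text
-88 111 [-69.  67.] hist [20 11 15 23  9  6  7  3  1  0  0  0  4 10  2]
-84 82 [-69.  69.] hist [17  1  4 11  6  7  3  5  5  5  4  3  4  6  1]
-80 87 [-70.  69.] hist [21  6  3  9  7  3  5  5  3  4  5  2  4  8  2]
-76 68 [-69.  69.] hist [14  3  2  8  6  5  0  4  2  0  4  3  8  6  3]
-72 58 [-70.  69.] hist [15  5  1  3  8  5  0  2  3  0  2  2  4  5  3]
-68 49 [-71.  70.] hist [24  3  0  2  7  1  0  1  3  0  0  0  0  7  1]
-64 49 [-73.  66.] hist [15  0  0  0 10  0  0  2  7  1  0  0  0 13  1]
-60 61 [-72.  70.] hist [18  3  0  0 12  0  1  5  5  3  0  0  0 12  2]
-56 57 [-72.  67.] hist [12  2  0  7  7  0  2  6  6  2  0  0  0 11  2]
-52 82 [-72.  70.] hist [16  3  0 24  6  4  4  5  7  3  0  0  0  6  4]
-48 57 [-73.  70.] hist [13  6  1  5  1  0  6  5  4  1  4  0  0  6  5]
-44 68 [-73.  70.] hist [25  6  3  8  0  0  0  0  1  0  3  0  2 11  9]
-40 75 [-75.  67.] hist [23  4 12 10  2  0  0  0  0  0  0  5  2 14  2]
-36 42 [-73.  63.] hist [9 3 9 5 0 0 0 0 0 0 0 5 5 6 0]
-32 28 [-71.  65.] hist [3 4 4 1 0 0 0 0 0 0 0 6 7 3 0]
-28 21 [-58.  64.] hist [0 4 2 1 0 0 0 0 0 0 0 3 9 2 0]
-24 29 [-56.  49.] hist [0 2 8 2 0 0 0 0 0 0 0 8 9 0 0]
-20 38 [-57.  57.] hist [ 0  5 11  2  0  0  0  0  0  0  0 13  5  2  0]
-16 34 [-56.  56.] hist [ 0  4 10  2  0  0  0  0  0  0  0 14  3  1  0]
-12 37 [-57.  50.] hist [ 0  7 12  1  0  0  0  0  0  0  0 13  4  0  0]
-8 35 [-57.  61.] hist [ 0  8 12  2  0  0  0  0  0  0  0 11  1  1  0]
-4 41 [-56.  64.] hist [ 0  3 10  0  0  0  0  0  0  0  0 11  8  9  0]
0 38 [-56.  64.] hist [ 0  7 12  2  0  0  0  0  0  0  0 11  2  4  0]
4 29 [-55.  64.] hist [ 0  0 10  2  0  0  0  0  0  0  0 12  3  2  0]
8 25 [-53.  56.] hist [ 0  0  8  1  0  0  0  0  0  0  0 13  2  1  0]
12 13 [-49.  47.] hist [0 0 5 1 0 0 0 0 0 0 0 6 1 0 0]
```

step_arm:
  linear:
    - [4,0,0]
    - [7,0,0]
    - [7,0,0]
  yaw: [0,0,0]
  gripper: [1,1,1]

```text
clock: 4.1
eef_pos: [444.3, 52.0, 176.4]
tool_rot: [3.141, 0.019, -0.118]
force: [-15.9, 1.8, 4.0]
width: 85.3
```

step_arm:
  linear:
    - [0,0,-3]
    - [0,0,-6]
    - [0,0,-10]
    - [0,0,-10]
  yaw: [0,0,0,0]
  gripper: [1,1,1,1]

```text
clock: 4.43
eef_pos: [444.3, 52.0, 186.3]
tool_rot: [3.141, 0.019, -0.118]
force: [-14.8, 2.0, 1.7]
width: 85.3
```

```bash
cat >> h.py <<'E'
def pm(c,fn):
    im=shot(c,fn)
    H,S,V=cv2.split(cv2.cvtColor(im['frame'],cv2.COLOR_RGB2HSV))
    out={}
    for nm,m in dict(green=(H>40)&(H<85)&(S>90),red=((H<8)|(H>172))&(S>120)).items():
        m=m.copy(); M=np.zeros_like(m)
        if c=='scene': M[110:235,335:400]=1
        else: M[150:228,350:410]=1
        n,l,st,ce=cv2.connectedComponentsWithStats((m&(M>0)).astype(np.uint8))
        if n<2: print(c,nm,'none');continue
        i=1+np.argmax(st[1:,4]);v,u=np.nonzero((l==i)&(im['depth']>0))
        P=np.array([w2h(w(im,a,b)) for a,b in zip(u,v)])
        print(c,nm,st[i],np.round(np.median(P,0),1),'z',np.round(np.percentile(P[:,2],[3,97]),1))
        if nm=='red':
            Q=P[P[:,1]<np.percentile(P[:,1],40)];print('   tip part',np.round(np.median(Q,0),1),np.round(P[:,1].min(),1))
E
python3 - <<'E'
from h import *
loc(h2w(-90,0,180),A); pm('scene','scene5.png')
E
```

```text
local [ 6.5 -0.9  6.2] turn 0.006 hood frame now [-96.4  -1.  186.3] rot [ 3.141  0.019 -0.118] q [-0.46  0.5   0.4   2.13 -0.34  0.6   0.07] F [-14.8   2.    1.7] t 4.43 85.34100449072085
scene green [364 184  20  14 189] [ -14.5 -153.8  275.9] z [266.2 284.4]
scene red [355 212  12  10  57] [ -17.5 -125.1  211.1] z [206.8 214.3]
   tip part [ -18.8 -132.1  209.8] -145.5
```

step_arm:
  linear:
    - [0,0,-6]
    - [0,0,-12]
    - [0,0,-18]
    - [0,0,-24]
    - [0,0,-30]
    - [0,0,-36]
    - [0,0,-40]
    - [0,0,-40]
  yaw: [0,0,0,0,0,0,0,0]
  gripper: [1,1,1,1,1,1,1,1]

```text
clock: 5.15
eef_pos: [444.3, 52.0, 226.3]
tool_rot: [3.141, 0.019, -0.118]
force: [-15.7, 2.1, 1.2]
width: 85.2
```

```bash
python3 - <<'E'
from h import *
loc(h2w(-90,0,180),A); pm('scene','scene6.png'); pm('top','top6.png')
E
```

```text
local [ 7.3 -0.9 46.1] turn 0.006 hood frame now [-96.4  -0.9 226.3] rot [ 3.141  0.019 -0.118] q [-0.5   0.43  0.45  2.09 -0.29  0.7   0.02] F [-15.7   2.1   1.2] t 5.15 85.17110241622909
scene green [364 184  21  14 191] [ -14.3 -153.1  275.9] z [266.3 284.3]
scene red [356 194  12  10  61] [ -16.9 -124.9  251.1] z [246.2 254.5]
   tip part [ -19.4 -132.7  250.2] -145.2
top green [381 194  17  12  91] [ -14.6 -145.2  281.2] z [268.3 288.2]
top red [374 199  13  11  56] [ -17.1 -121.5  253.4] z [218.6 257.6]
   tip part [ -18.4 -134.4  252.2] -144.0
```

step_arm:
  linear:
    - [0,0,-6]
    - [0,0,-12]
    - [0,0,-18]
    - [0,0,-23]
    - [0,0,-25]
    - [0,0,-25]
  yaw: [0,0,0,0,0,0]
  gripper: [1,1,1,1,1,1]

```text
clock: 5.75
eef_pos: [444.3, 52.0, 250.9]
tool_rot: [3.141, 0.019, -0.118]
force: [-15.5, 2.9, 1.7]
width: 85.5
```

```bash
python3 - <<'E'
from h import *
loc(h2w(-90,0,180),A); pm('scene','scene7.png'); pm('top','top7.png')
a=cv2.imread('pics/scene7.png')[150:230,330:410];b=cv2.imread('pics/top7.png')[155:235,345:425]
cv2.imwrite('pics/z7.png',np.hstack([cv2.resize(x,(400,400),interpolation=cv2.INTER_CUBIC) for x in(a,b)]))
E
```

```text
local [ 7.7 -1.  70.8] turn 0.006 hood frame now [-96.4  -1.  250.9] rot [ 3.141  0.019 -0.118] q [-0.53  0.39  0.48  2.06 -0.26  0.77 -0.01] F [-15.5   2.9   1.7] t 5.75 85.47077405495516
scene green [364 184  20  14 154] [ -14.4 -157.3  277.6] z [266.2 284.9]
scene red [357 183  12   9  41] [ -18.8 -125.   275.6] z [273.1 279.1]
   tip part [ -20.3 -134.9  274.9] -145.2
top green [381 194  17  12  76] [ -14.3 -149.3  283.5] z [269.7 287.7]
top red [375 194  13  11  58] [ -17.3 -121.8  278.1] z [256.6 282.6]
   tip part [ -18.7 -133.4  276.6] -143.5
```

View pics/z7.png

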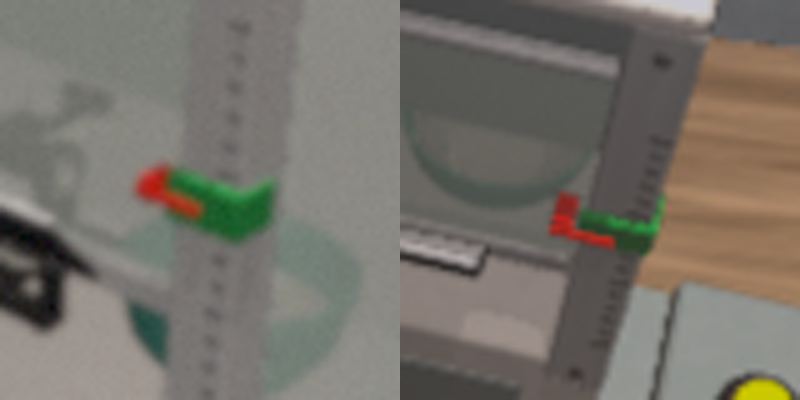

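Both crops show the red pointer tip lying across the green clip. The tip measures 275 to 277, and the clip's middle is about 276. I'll back off horizontally.

step_arm:
  linear:
    - [-6,0,0]
    - [-12,0,0]
    - [-22,0,0]
    - [-35,0,0]
    - [-45,0,0]
    - [-45,0,0]
  yaw: [0,0,0,0,0,0]
  gripper: [1,1,1,1,0,-1]

```text
clock: 6.35
eef_pos: [406.3, 56.5, 253.4]
tool_rot: [-3.141, 0.001, -0.119]
force: [-0.4, -0.0, 0.6]
width: 63.9
```

```bash
python3 - <<'E'
from h import *
np.set_printoptions(precision=1,suppress=True)
loc(h2w(-130,-150,250),A); pm('scene','scene8.png'); pm('top','top8.png')
for c in('scene','top'):
    im=np.load(f'last_{c}.npz');im={k:im[k] for k in im}
    H,S,V=cv2.split(cv2.cvtColor(im['frame'],cv2.COLOR_RGB2HSV))
    m=(H>20)&(H<35)&(S>120);m[:,:390]=0;m[:220]=0;m[310:]=0;m[:,450:]=0
    v,u=np.nonzero(m);P=np.array([w(im,a,b) for a,b in zip(u,v)])
    zt=np.percentile(P[:,2],80);Q=P[abs(P[:,2]-zt)<3.5]
    (x,y),r=cv2.minEnclosingCircle(Q[:,:2].astype(np.float32))
    print(c,len(P),'ztop',zt,np.percentile(P[:,2],[50,90]),'mean',Q.mean(0),'circ',x,y,r,'hood',w2h([x,y,zt]))
E
```

```text
local [  3.8 148.9   3.3] turn 0.005 hood frame now [-134.6   -1.1  253.4] rot [-3.1  0.  -0.1] q [-0.6  0.3  0.5  2.1 -0.2  0.7 -0.1] F [-0.4 -0.   0.6] t 6.35 63.899996352168614
scene green [364 184  21  14 156] [ -14.1 -156.9  277.6] z [266.3 284.2]
scene red [357 183  12   9  40] [ -18.7 -124.5  275.6] z [272.4 279.5]
   tip part [ -19.8 -132.4  274.5] -144.6
top green [381 194  17  12  73] [ -14.7 -149.4  283.5] z [269.8 287.3]
top red [375 194  13  11  57] [ -15.5 -121.6  277.6] z [257.  282.2]
   tip part [ -18.5 -132.   276.6] -143.6
scene 192 ztop 90.65527151392237 [89.2 91.2] mean [ 527.5 -205.8   90. ] circ 528.560302734375 -205.49496459960938 15.650906562805176 hood [  19.1 -246.    90.7]
top 123 ztop 93.61492800558544 [91.3 94.6] mean [ 530.7 -203.1   92.5] circ 530.6707763671875 -201.8115997314453 16.404817581176758 hood [  20.8 -242.1   93.6]
```

step_arm:
  linear:
    - [0,40,0]
    - [0,80,0]
    - [0,120,0]
    - [0,160,0]
    - [5,200,10]
    - [10,235,20]
    - [20,250,30]
    - [20,250,30]
  yaw: [0,0,0,0,0,0,0,0]
  gripper: [-1,-1,-1,-1,-1,-1,-1,-1]

```text
clock: 7.12
eef_pos: [399.7, -199.4, 222.5]
tool_rot: [3.138, -0.002, -0.125]
force: [-0.1, 0.5, 0.9]
width: -0.0
```

```bash
python3 - <<'E'
from h import *
loc([529.6,-203.7,190],A)
E
```

```text
local [129.4 -12.2  32.7] turn -0.001 hood frame now [-109.5 -256.   222.5] rot [ 3.138e+00 -2.000e-03 -1.250e-01] q [ 0.05  0.43  0.48  2.11 -0.31  0.67  0.62] F [-0.1  0.5  0.9] t 7.12 -0.04667348470583285
```

step_arm:
  linear:
    - [30,0,0]
    - [60,0,0]
    - [90,0,0]
    - [110,0,0]
    - [129,-6,10]
    - [129,-6,20]
    - [129,-6,20]
  yaw: [0,0,0,0,0,0,0]
  gripper: [-1,-1,-1,-1,-1,-1,-1]

```text
clock: 7.7
eef_pos: [527.3, -201.8, 201.3]
tool_rot: [-3.141, 0.003, -0.116]
force: [-0.7, 1.2, 0.3]
width: -0.0
```

```bash
python3 - <<'E'
from h import *
loc([529.6,-203.7,117],A)
shot('scene','scene9.png');shot('top','top9.png')
E
```

```text
local [ 2.8  1.7 84.3] turn 0.008 hood frame now [  17.4 -242.5  201.3] rot [-3.141e+00  3.000e-03 -1.160e-01] q [ 0.03  0.62  0.45  1.82 -0.36  0.79  0.55] F [-0.7  1.2  0.3] t 7.7 -0.02013143058415757
```

View pics/scene9.png

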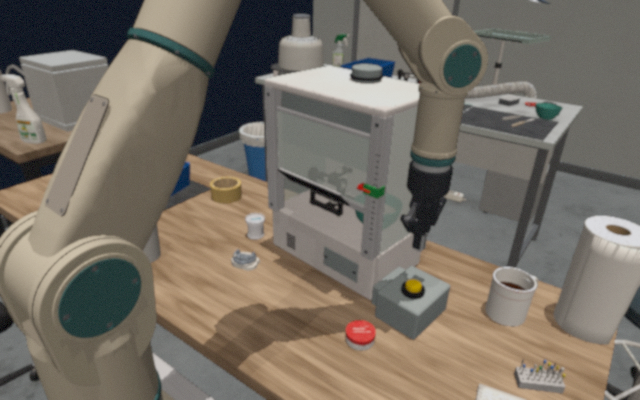

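View pics/top9.png

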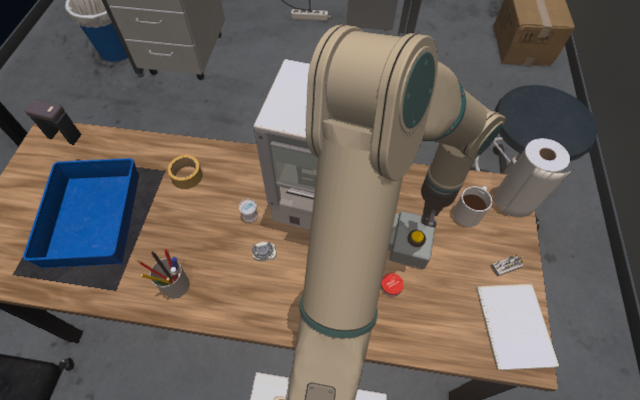

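```bash
python3 - <<'E'
from h import *
np.set_printoptions(precision=0,suppress=True)
for c,px in(('scene',[(375,15),(390,40),(405,60),(418,80),(440,60),(465,60),(440,120),(418,95),(425,20)]),('top',[(340,60),(375,80),(440,100),(455,120),(480,135),(455,165),(425,130)])):
    im=np.load(f'last_{c}.npz');im={k:im[k] for k in im}
    for q in px: P=w(im,*q);print(c,q,P,w2h(P))
E
```

```text
scene (375, 15) [ 432. -126.  591.] [ -86. -179.  591.]
scene (390, 40) [3421. 1384.   85.] [2693. 1689.   85.]
scene (405, 60) [ 508. -143.  520.] [  -9. -187.  520.]
scene (418, 80) [2144.  537.  101.] [1530.  690.  101.]
scene (440, 60) [ 475. -214.  534.] [ -33. -261.  534.]
scene (465, 60) [ 504. -241.  533.] [  -1. -284.  533.]
scene (440, 120) [ 498. -219.  440.] [ -10. -263.  440.]
scene (418, 95) [ 634. -119.  435.] [ 113. -147.  435.]
scene (425, 20) [ 449. -195.  588.] [ -61. -245.  588.]
top (340, 60) [309.  13. 826.] [-225.  -57.  826.]
top (375, 80) [285. -22. 829.] [-246.  -94.  829.]
top (440, 100) [349. -98. 751.] [-172. -162.  751.]
top (455, 120) [ 364. -127.  707.] [-154. -189.  707.]
top (480, 135) [ 458. -202.  583.] [ -52. -251.  583.]
top (455, 165) [ 491. -198.  458.] [ -19. -243.  458.]
top (425, 130) [318. -86. 734.] [-204. -154.  734.]
```

step_arm:
  linear:
    - [3,3,15]
    - [3,3,30]
    - [3,3,45]
    - [3,3,60]
    - [3,3,70]
    - [3,3,70]
  yaw: [0,0,0,0,0,0]
  gripper: [-1,-1,-1,-1,-1,-1]

```text
clock: 8.3
eef_pos: [528.3, -206.6, 132.1]
tool_rot: [-3.141, 0.003, -0.12]
force: [-1.3, -0.2, -0.2]
width: -0.0
```

```bash
python3 - <<'E'
from h import *
loc([529.6,-203.7,117],A)
im=shot('scene','scene10.png');cv2.imwrite('pics/scene10z.png',cv2.resize(im['frame'][30:310:,340:500,::-1],None,fx=2,fy=2,interpolation=cv2.INTER_CUBIC))
E
```

```text
local [ 1.  -3.  15.1] turn 0.004 hood frame now [  19.  -247.1  132.1] rot [-3.141e+00  3.000e-03 -1.200e-01] q [ 0.08  0.71  0.38  1.87 -0.42  0.65  0.6 ] F [-1.3 -0.2 -0.2] t 8.3 -0.012546247545104033
```

View pics/scene10z.png

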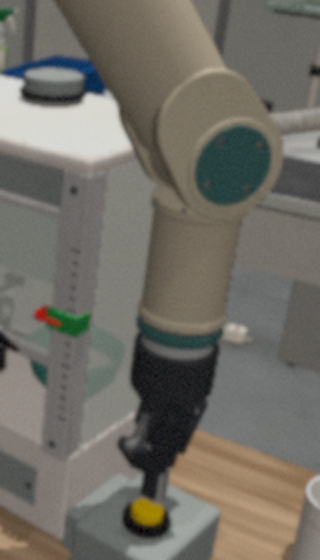

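The closed tips stand just above the yellow button, at about (412,280) in the full image. Pressing now.

step_arm:
  linear:
    - [1,-2,6]
    - [1,-2,12]
    - [1,-2,16]
    - [1,-2,16]
  yaw: [0,0,0,0]
  gripper: [-1,-1,-1,-1]

```text
clock: 8.68
eef_pos: [531.2, -204.8, 116.9]
tool_rot: [-3.141, 0.0, -0.119]
force: [0.9, 0.2, 1.4]
width: -0.1
```

step_arm:
  linear:
    - [0,0,2]
    - [0,0,4]
    - [0,0,4]
  yaw: [0,0,0]
  gripper: [-1,-1,-1]

```text
clock: 8.93
eef_pos: [531.3, -204.9, 113.3]
tool_rot: [-3.141, -0.0, -0.119]
force: [-0.1, 1.9, 4.3]
width: -0.1
```

step_arm:
  linear:
    - [0,0,2]
    - [0,0,3]
    - [0,0,3]
  yaw: [0,0,0]
  gripper: [-1,-1,-1]

```text
clock: 9.18
eef_pos: [531.3, -204.9, 111.1]
tool_rot: [-3.141, -0.001, -0.119]
force: [-1.0, 2.2, 8.7]
width: -0.3
```

step_arm:
  linear:
    - [0,0,2]
    - [0,0,4]
    - [0,0,4]
  yaw: [0,0,0]
  gripper: [-1,-1,-1]

```text
clock: 9.43
eef_pos: [531.4, -205.1, 110.5]
tool_rot: [-3.139, -0.002, -0.119]
force: [-8.8, 5.2, 37.2]
width: -0.1
```

step_arm:
  linear:
    - [0,0,-5]
    - [0,0,-15]
    - [0,0,-30]
    - [0,0,-50]
    - [0,0,-70]
    - [-10,3,-90]
    - [-30,3,-90]
    - [-30,3,-90]
  yaw: [0,0,0,0,0,0,0,0]
  gripper: [-1,-1,-1,-1,-1,-1,-1,-1]

```text
clock: 10.1
eef_pos: [497.8, -205.1, 197.2]
tool_rot: [3.141, 0.002, -0.121]
force: [-1.1, 1.0, 0.5]
width: -0.1
```

```bash
python3 - <<'E'
from h import *
np.set_printoptions(precision=1,suppress=True)
loc([529.6,-203.7,117],A)
pm('scene','scene11.png');pm('top','top11.png')
for c in('scene',):
    im=np.load(f'last_{c}.npz');im={k:im[k] for k in im}
    H,S,V=cv2.split(cv2.cvtColor(im['frame'],cv2.COLOR_RGB2HSV))
    m=(H>20)&(H<35)&(S>120);m[:,:390]=0;m[:220]=0;m[310:]=0;m[:,450:]=0
    v,u=np.nonzero(m);P=np.array([w(im,a,b) for a,b in zip(u,v)]);print('button z',np.percentile(P[:,2],[50,80,90]))
E
```

```text
local [31.5 -5.2 80.1] turn 0.003 hood frame now [ -11.4 -249.4  197.2] rot [ 3.1  0.  -0.1] q [ 0.1  0.6  0.5  1.9 -0.4  0.7  0.6] F [-1.1  1.   0.5] t 10.1 -0.13713500146980548
scene green [364 185  20  13 152] [ -13.9 -157.5  277.3] z [266.7 284.4]
scene red [357 183  12   9  41] [ -19.  -124.1  275.2] z [272.3 279.3]
   tip part [ -19.9 -134.8  274.6] -143.7
top green none
top red none
button z [89.  90.5 91.3]
```

View pics/scene11.png

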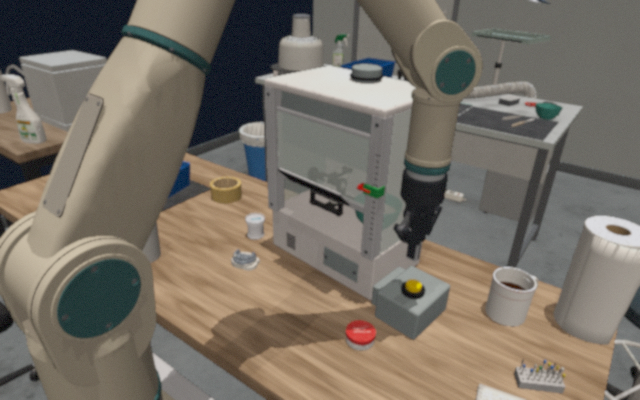

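step_arm:
  linear:
    - [-25,0,-5]
    - [-50,0,-10]
    - [-70,0,-20]
    - [-70,0,-20]
  yaw: [0,0,0,0]
  gripper: [-1,-1,-1,-1]

```text
clock: 10.53
eef_pos: [428.2, -196.1, 216.7]
tool_rot: [-3.141, 0.003, -0.121]
force: [0.8, -0.6, -0.6]
width: -0.0
```

```bash
python3 - <<'E'
from h import *
pm('scene','scene12.png'); loc([0,0,0]); print(ctrl.finish_job())
E
```

```text
scene green [364 184  15  14 107] [ -15.4 -151.9  279.3] z [266.1 335.7]
scene red [357 183  12   9  42] [ -19.1 -124.7  275.3] z [272.  278.9]
   tip part [ -19.8 -132.3  275. ] -144.7
local [-451.3 -143.3  216.5] turn None hood frame now [ -79.  -249.1  216.6] rot [-3.142 -0.    -0.12 ] q [ 0.04  0.48  0.47  2.05 -0.33  0.69  0.6 ] F [ 1.1 -0.4  0.3] t 10.58 -0.2602837413130834
the job is handed in; nothing more can be done
None
```

The window is up with the red pointer level with the green mark, the fan button has been pressed fully down and released, and I handed the job in at 10.6 s.

- **Window:** The tool only points down, so I could not put the fingers flat under the lip. I pressed the back of the open hood-side finger against the lip's lower outer corner, without pinching it. That pushed at about 15 N and carried the window up about 75 mm by friction.
- **Pointer check:** After I backed off, the pointer tip measured 274.5–276.6 mm high and the clip's middle about 276 mm. The two cameras differ by about 2 mm, well inside the ±10 mm allowed. It still read 275 mm in the scene camera at hand-in. By then the arm blocked part of the clip, which spoiled the clip's last height reading. The top camera's view of pointer and clip was blocked after the press.
- **Button:** I pressed it with the closed fingertips until it bottomed out, at up to 37 N. Its top then measured the same height as before the press. The wrist force read about zero once I was clear.
- **Loose items:** The dental model, jar and tin looked unmoved in the view after the press. I checked them only by eye and did not measure them again.

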